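Rehang the prism cabinet's lift-off door

TASK

The door of the small white prism cabinet was lifted off for cleaning and stands in the grey rack next to a plain shelf panel. Hang it back, standing well open (more than half way), so that both hinge knuckles go fully down over the two pins together, feeling for the pins gently rather than forcing it, then let go and swing it gently shut against the rubber stop. Leave the panel and everything else on the table where it is.

Things in the scene. Friction and masses are not known exactly. Their poses are not given: they have to be found in the camera images.
- door: White lift-off door, upright in a rack slot: plate 140 mm wide (own x), 12 thick (y), 140 high (z), 0.24-0.38 kg, mass centre at the plate's centre. Origin: centre of the plate's underside. Grip it by its bare top edge. Two steel knuckles on the +x edge: upright tubes 20 mm high, 22 outside, 10 bore, open both ends, no chamfer, on one axis at own x 82, y 0, undersides at z 20 and 100. Both faces alike.
- knuckle_low (a point): Point on the knuckle axis at the underside of the lower knuckle: door (82, 0, 20) mm.
- knuckle_high (a point): Point on the knuckle axis at the underside of the upper knuckle: door (82, 0, 100) mm.
- free_edge (a point): Middle of the door's free (-x) edge, mid thickness: door (-70, 0, 70) mm. Hung, the door swings freely, stays where it is left, and its free edge sags a few mm (up to 0.03 rad).
- cabinet: Fixed white cabinet, 140 mm deep (own x), 136 wide (y), 165 high, open front at own x -70 facing -x. Origin: centre of its underside. Steel hinge bracket with two pins on its -y side. The door hangs standing straight out when door +x is along cabinet +x; it shuts by its free edge swinging towards cabinet +y (door +x then along cabinet -y). Hung, the plate's underside is at own z 15.
- hinge_line (a point): Drawing position of the pins, cabinet (-90, -82, 35) mm. Two upright steel pins, one straight above the other, 8 mm diameter, 16 long, tips chamfered 0.7, on shoulders at cabinet z 35 and 115 (tips 51 and 131). The bracket is bolted through slots: the real pins stand up to 4.5 mm off this point in cabinet x and up to 4.5 in y, not measured; heights are exact. It is rigid.
- upper_arm (a point): Middle of the top of the upper pin's arm, cabinet (-68, -82, 115) mm, off like the pins. Each pin stands on an arm 14 mm wide, 8 thick, from 7 mm in front of the pin back (own +x) to the bracket. So the lower knuckle cannot come from above: bring the door in from the front, just over 16 mm above its seat, then lower it.
- stop (a point): Middle of the face of the upright rubber stop strip on the cabinet's front, cabinet (-84, 52, 90) mm: 14 mm proud of the front, 24 wide, 140 high. The shut door's back rests on it, its mid-thickness then at cabinet x -90.
- rack: Fixed grey rack 160 x 110 x 34 mm with two open-ended slots along its y, at own x -40 and +40 mm, 14 wide, 22 deep (slot floor 12 mm above the table). Origin: centre of the underside. Door and panel stand in the slots, their own +x along rack +y; which is in which slot varies.
- panel: Plain white shelf panel 140 x 12 x 140 mm without knuckles, upright in the other slot; to be left. Origin: centre of underside.
- tub: Round tub of wipes, 84 mm diameter, 115 mm high, blue lid. Bystander. Origin: centre of underside.
- tissues: Cardboard tissue box 110 x 200 x 75 mm. Bystander. Origin: centre of underside.
- mug: White mug, 76 mm diameter, 90 mm high. Bystander. Origin: centre of underside.
- occluder: Black hand-held eye occluder lying flat, a 130 mm handle with a 56 mm disc at its +x end, 8 mm thick. Bystander. Origin: on its underside, 60 mm from the disc's centre.
- dropper: White eye-drop bottle, 28 mm diameter, 67 mm high. Bystander. Origin: centre of underside.
- lens_case: White lens case 50 x 80 x 18 mm on the cabinet's roof. Bystander. Origin: centre of underside.

How it is judged (in metres and radians):
On the way:
1. the door hangs on both pins, knuckles down on their shoulders, standing more than 45 degrees open (angle between door's own z axis and vertical below 0.06 rad and horizontal distance between each of knuckle_low, knuckle_high and hinge_line below 0.0082 m and z of knuckle_low in the frame of cabinet between 0.031 and 0.0385 m and z of knuckle_high in the frame of cabinet between 0.111 and 0.1185 m and angle between the x axis of door and the y axis of cabinet, either way round above 0.79 rad), for 0.2 s.
At the end, for the whole second after the job is handed in: Both knuckles are down on their shoulders (+3.5 / -4 mm) over the pins (within 8.2 mm of their drawing position), the door upright within 0.06 rad, its free edge shut against the rubber stop (within about 4 mm), the door released and at rest (angle between door's own z axis and vertical below 0.06 rad and horizontal distance between each of knuckle_low, knuckle_high and hinge_line below 0.0082 m and z of knuckle_low in the frame of cabinet between 0.031 and 0.0385 m and z of knuckle_high in the frame of cabinet between 0.111 and 0.1185 m and x of free_edge in the frame of cabinet above -0.0945 m and y of free_edge in the frame of cabinet above 0.04 m and linear speed of door below 0.02 m/s and contact force between the fingers and door below 0.1 N); the robot touches nothing.
It fails at once if while it stands open, the door is pressed against the cabinet or its hinge with more than 30 N (contact force between door and cabinet above 30 N and angle between the x axis of door and the y axis of cabinet, either way round above 0.35 rad).
It fails at once if the door is slammed or pressed against the cabinet with more than 60 N (contact force between door and cabinet above 60 N).
It fails at once if the plain panel is moved more than 30 mm (distance of panel from where it was at the start of the episode above 0.03 m).
It fails at once if another thing on the table or the lens case on the cabinet is moved more than 30 mm (distance of any of tub, tissues, mug, occluder, dropper, lens_case from where it was at the start of the episode above 0.03 m).
It also fails if it takes over 72 s, if anything falls off the work surface, if the arm or the gripper's body presses on something with over 40 N, if the wrist force passes 120 N, or if a joint passes its speed limit or range.

ROBOT

A 6-joint arm with a two-finger parallel gripper is mounted at the origin on the work surface. World frame = base frame: x ahead of the robot, y to its left, z up, the work surface at z = 0. Lengths are in m, angles in degrees, forces in N, time in s.
With the tool pointing down it reaches from about 0.3 to 0.75 m from the base axis. Payload 8.5 kg.
Tool frame: the origin (TCP) lies on the centre line of the jaws, within the pads' length; the fingertips stand 19 mm ahead of it and the grasp point (between the pads) is the TCP; z points along the fingers, x is the direction in which the jaws open and shut, and the axes are right-handed (so a half turn about z gives the same grasp; the last joint's range is limited). The gripper opens to 85 mm and grips with 20 to 120 N. Pads are 22 mm wide; open, the fingers measure 114 mm over their backs; the gripper's body (76 mm by 85 mm) begins 54 mm behind the grasp point. The pads swing forward as they close: fully open they stand 13 mm farther back than shut.
Start: joints at [64.326, 21.807, 74.336, -0, 83.858, -12.336], TCP at [0.127, 0.535, 0.25] pointing down, gripper open.
Joint ranges: [-178.18, 178.18], [-50.72, 133.34], [12.68, 142.11], [-81.47, 261.47], [9.98, 163.14], [-165.26, 165.26]. Speed limits (degrees/s): [136.94, 136.94, 180, 180, 180, 180].

INTERFACE

Orientations are given as a 3x3 rotation matrix whose columns are the frame's x, y, z axes.
In Python, from rig import env, cams, order gives the robot as it stands.
- The arm moves only by the tool step_arm, never from a script. Its argument "steps" is a list of rows, each an object with "xyz": the shift along the tool's x, y, z normalised to -1 to 1, where 1 is 0.04 m, a list of three; "turn": the turn, a rotation vector about the tool's x, y, z normalised to -1 to 1, where 1 is 0.08 rad, a list of three; "gripper": the gripper command: -1 is shut, 1 is fully open, values between are in proportion. A call has 1 to 20 rows; each row shifts and turns the commanded pose from where the row before left it, along the tool's axes as they then stand; what a row does not reach is not made up. A row lasts 1/12 s, in which the tool goes at most 41.7 mm and 7.16 degrees, less where a joint would pass 70% of its speed; a pose out of reach is approached as far as the arm can. A call with a number of a shift or a turn outside -1 to 1 is refused whole. A call with a gripper value outside its range is refused whole. The fingers move at their own pace and stop on an object; "squeeze" is the grip in N (left out, the last holds). Time passes only in rows, so rows that do not move let the fingers close. It gives the time, the measured TCP pose, the force and the opening at its end, in the units of the state.
- env.observe(): the state, without advancing time (a new reading comes with each control period).
- cams.get_image(name): name is "scene" or "top" or "wrist"; returns (picture, depth): 420x560x3 uint8, red, green, blue; 420x560 float32, m along the optical axis (not along the pixel's ray), 0 where there is no reading.
- cams.camera_info(name): a dict with "fx", "fy", "cx", "cy" (pixels), "k1" (the pictures are not rectified: a ray, as slopes to the right and down, at radius r is drawn at 1 + k1 r^2 times it, then the intrinsics apply), "extrinsics" (4x4, takes a point from camera to world coordinates). Camera axes: x right, y down, z forward; pixel columns grow to the right and rows downward; lengths in m; the calibration is good to about 2 mm. A picture is of the moment at which its call begins: read the wrist's pose just before it. camera_info takes no time and is no camera call; for the wrist camera it gives the pose at the moment of the call.
- order.close_job(): hands the job in, once; it reports no verdict.
The state is a dict: "time_s": time; "q": joint angles; "qvel": joint speeds; "joint_efforts": joint torques, N m; "position": TCP position; "tool_rot": TCP orientation; "ft_force": force on the tool from outside, world axes, zero at the start; "wrist_torque": the same for the moment, N m; "grip_width": finger opening in m.
Only numpy, scipy, OpenCV 4.12 (cv2) and the standard library are available. Lean on these libraries where they do the work, as an engineer would, in place of code of your own. Each camera call takes 0.05 s, during which the arm holds its last target. There are 200 camera calls.

## Working session

There is one attempt and no reset: what is moved stays moved. The work goes in short steps, Python scripts to look and compute and a tool call to move; the robot and the scene stay as the last step left them, time stands still between calls to the robot, and variables do not carry over. Pictures are saved under pics/ and viewed, about 8 in all and at most 12, crops included, and the job is handed in when it is done.

Besides the shell and the picture viewer there is one more tool, called after "Emit:" by a JSON object that holds its "name" and its "arguments". step_arm: Moves the arm, as the interface text tells. Scaled input: -1 to 1 covers 0.04 m each way for a shift and 0.08 rad each way for a turn. Its arguments: {"type":"object","properties":{"steps":{"type":"array"},"squeeze":{"type":"number"}},"required":["steps"]}

```bash
ls; mkdir -p pics; cat > h.py <<'E'
import numpy as np,cv2
from rig import env,cams,order
def snap(n,tag):
    info=cams.camera_info(n); im,d=cams.get_image(n); cv2.imwrite(f'pics/{tag}.png',im[:,:,::-1]); np.savez(f'pics/{tag}.npz',im=im,d=d,E=np.array(info['extrinsics']),K=np.array([info[k] for k in('fx','fy','cx','cy','k1')]))
    return im,d,info
def load(tag): return np.load(f'pics/{tag}.npz')
def rays(z,uv):
    fx,fy,cx,cy,k=z['K']; K=np.array([[fx,0,cx],[0,fy,cy],[0,0,1]])
    p=cv2.undistortPoints(np.array(uv,float).reshape(-1,1,2),K,np.array([k,0,0,0,0.]))[:,0]
    return np.c_[p,np.ones(len(p))]
def cloud(z):
    h,w=z['d'].shape; u,v=np.meshgrid(np.arange(w),np.arange(h))
    r=rays(z,np.c_[u.ravel(),v.ravel()])*z['d'].reshape(-1,1)
    P=r@z['E'][:3,:3].T+z['E'][:3,3]; P[z['d'].ravel()==0]=np.nan
    return P.reshape(h,w,3)
def plane(z,uv,h):
    r=rays(z,uv)@z['E'][:3,:3].T; o=z['E'][:3,3]; return o+r*((h-o[2])/r[:,2])[:,None]
E
python3 - <<'E'
from h import *
for n in('scene','top'):
    im,d,i=snap(n,n+'0'); print(n,np.round(i['extrinsics'],3).tolist(),i['fx'],i['k1'])
print(env.observe())
a=cv2.imread('pics/scene0.png');b=cv2.imread('pics/top0.png')
E
```

```text
pics
scene [[-0.513, 0.705, -0.489, 1.075], [0.858, 0.412, -0.307, 0.267], [-0.015, -0.577, -0.816, 0.987], [0.0, 0.0, 0.0, 1.0]] 394.2631879887113 -0.011867275063991189
top [[-0.021, -0.991, 0.13, 0.4], [-1.0, 0.021, -0.0, -0.042], [-0.002, -0.13, -0.992, 1.239], [0.0, 0.0, 0.0, 1.0]] 500.4060154309775 0.02578938141790536
{'time_s': 0.1, 'q': array([ 6.43259616e+01,  2.18375549e+01,  7.43792153e+01, -6.65788477e-04,
        8.38592738e+01, -1.23366457e+01]), 'qvel': array([ 0.03742636, -0.10601682, -0.15429187, -0.07543059, -0.0927861 ,
       -0.04892799]), 'joint_efforts': array([ 2.94433754e-03, -4.49220121e+01, -2.31655955e+01, -2.15695686e-04,
        3.60914688e-03,  1.79887456e-05]), 'position': array([0.12678238, 0.53493926, 0.24977656]), 'tool_rot': array([[ 2.30683227e-01,  9.73028741e-01, -5.64605336e-04],
       [ 9.73028037e-01, -2.30683757e-01, -1.20119195e-03],
       [-1.29903957e-03, -2.72281986e-04, -9.99999119e-01]]), 'ft_force': array([ 0.1679643 ,  0.63401102, -0.18253817]), 'wrist_torque': array([ 0.03059789,  0.01642548, -0.01345672]), 'grip_width': 0.08526283115247746}
```

View pics/top0.png

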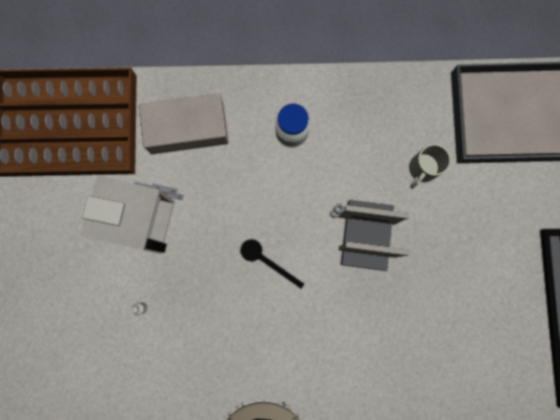

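View pics/scene0.png

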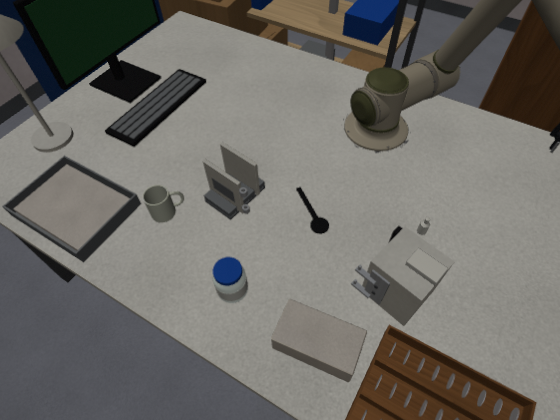

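Top view: the door is in the far slot at about (372,210), knuckles at its left (+y) end (337,211). The panel is in the near slot at (372,248). The cabinet is at (125,213), its front facing right (-y), with the bracket at (165,190) and the stop at (157,245). The scene view agrees. Next I measure from the point clouds.

```bash
python3 - <<'E'
from h import *
def rect(Q,n):
    c,s,a=cv2.minAreaRect((Q[:,:2]*1000).astype(np.float32)); print(n,len(Q),np.round(c,1),np.round(s,1),round(a,1),'z',np.round(np.percentile(Q[:,2],[5,50,95]),4))
for t in('top0','scene0'):
    z=load(t);P=cloud(z);X=P.reshape(-1,3)
    def sel(x0,x1,y0,y1,z0,z1):
        m=(X[:,0]>x0)&(X[:,0]<x1)&(X[:,1]>y0)&(X[:,1]<y1)&(X[:,2]>z0)&(X[:,2]<z1)
        return X[m]
    print(t)
    hi=((P[...,2]>0.145)&(P[...,2]<.175)).astype(np.uint8)
    n,l,s,c=cv2.connectedComponentsWithStats(hi)
    for i in range(1,n):
        if s[i,4]>15: rect(P[l==i],'hi'+str(s[i,:2]))
    z2=((P[...,2]>0.02)&(P[...,2]<.045)).astype(np.uint8)
    n,l,s,c=cv2.connectedComponentsWithStats(z2)
    for i in range(1,n):
        if s[i,4]>100: rect(P[l==i],'lo'+str(s[i,:2]))
E
python3 - <<'E'
import cv2
a=cv2.imread('pics/top0.png');b=cv2.imread('pics/scene0.png')
A=cv2.resize(a[165:265,70:210],None,fx=2.8,fy=2.8,interpolation=2);B=cv2.resize(a[190:280,320:420],None,fx=2.8,fy=2.8,interpolation=2)
C=cv2.resize(b[220:325,340:460],None,fx=2.8,fy=2.8,interpolation=2);D=cv2.resize(b[140:220,195:275],None,fx=2.8,fy=2.8,interpolation=2)
import numpy as np
o=np.zeros((600,800,3),np.uint8)
for im,x,y in((A,0,0),(B,400,0),(C,0,290),(D,400,290)): o[y:y+im.shape[0],x:x+im.shape[1]]=im[:600-y,:800-x]
cv2.imwrite('pics/crop0.png',o)
E
```

```text
top0
hi[ 80 175] 3370 [552.5 287.9] [154.6 143.3] 75.8 z [0.1597 0.164  0.1676]
hi[346 205] 361 [ 541.5 -265.2] [139.5  12.6] 81.4 z [0.147  0.1506 0.154 ]
hi[346 242] 362 [ 461.4 -263. ] [140.4  12.3] 81.3 z [0.1475 0.1507 0.1543]
lo[453  64] 8648 [ 798.9 -627.8] [263.  242.6] 89.8 z [0.0243 0.0287 0.0337]
lo[459  64] 415 [ 914.8 -634.3] [ 15.2 258.8] 2.0 z [0.021  0.0332 0.0441]
lo[ 0 69] 551 [924.6 482.8] [ 20.7 328.5] 2.7 z [0.0214 0.0332 0.0439]
lo[ 0 70] 586 [719.9 409.4] [201.8 413.2] 38.5 z [0.0213 0.033  0.0439]
lo[  0 102] 627 [840.8 478.8] [322.9   9.4] 89.9 z [0.022  0.0368 0.044 ]
lo[  0 135] 562 [755.7 478.6] [319.6   7.7] 90.0 z [0.0218 0.0383 0.0443]
lo[147 139] 230 [729.8 171.4] [  4.5 199.1] 7.3 z [0.0221 0.0327 0.0433]
lo[422 150] 110 [ 683.3 -435.4] [64.3 25. ] 33.2 z [0.0217 0.0331 0.043 ]
lo[349 199] 268 [ 573.6 -274.4] [108.9  15.4] 81.2 z [0.0291 0.0327 0.0368]
lo[339 215] 1135 [ 507.1 -256.3] [135.6  61.4] 80.9 z [0.0283 0.0329 0.0369]
lo[551 234] 273 [ 415.5 -708.8] [ 20.9 157.8] 84.7 z [0.0201 0.0219 0.025 ]
lo[339 245] 686 [ 441.1 -250.6] [125.4  42.8] 76.
[... 894 characters left out ...]
87.8] 59.2 z [0.0229 0.0338 0.0437]
lo[204 186] 494 [ 564.9 -255.7] [161.1  46.2] 85.8 z [0.0233 0.0341 0.0415]
lo[  5 195] 592 [ 875.4 -600.1] [194.1 397.5] 37.1 z [0.0214 0.0326 0.044 ]
lo[148 197] 178 [ 667.  -392.1] [ 36.  108.2] 60.5 z [0.0214 0.0314 0.0437]
lo[351 280] 335 [621.6 264.5] [163.9  20.1] 76.7 z [0.0224 0.0346 0.0433]
lo[216 282] 122 [788.7 -68.5] [33.5 82.4] 46.5 z [0.0219 0.0323 0.0434]
lo[389 328] 750 [674.9 482.7] [331.5  36.2] 83.8 z [0.0214 0.0326 0.0438]
lo[271 343] 239 [839.1 185.5] [  3.9 198.8] 7.5 z [0.0208 0.0329 0.0435]
lo[375 358] 626 [757.5 442.2] [  8.  253.4] 0.5 z [0.0223 0.0381 0.0444]
lo[360 392] 237 [842.7 371.1] [  7. 110.] 0.2 z [0.0232 0.0407 0.0443]
```

View pics/crop0.png

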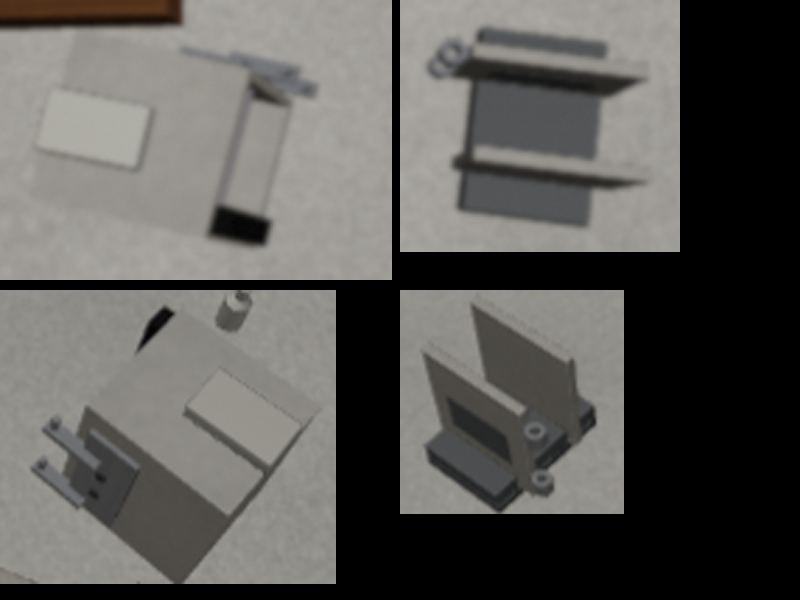

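```bash
python3 - <<'E'
from h import *
for t in('top0','scene0'):
    z=load(t);P=cloud(z)
    g=z['im'].max(2)
    m=((abs(P[...,0]-.55)<.15)&(abs(P[...,1]-.29)<.15)&(P[...,2]>0.155)&(P[...,2]<.19)&(g>60)).astype(np.uint8)
    m=cv2.morphologyEx(m,cv2.MORPH_OPEN,np.ones((3,3)))
    n,l,s,c=cv2.connectedComponentsWithStats(m); k=1+s[1:,4].argmax()
    cs,_=cv2.findContours((l==k).astype(np.uint8),0,1)
    c=max(cs,key=len)[:,0]
    Q=plane(z,c,.165)[:,:2]*1000
    c,sz,a=cv2.minAreaRect(Q.astype(np.float32)); print(t,np.round(c,1),np.round(sz,1),round(a,2))
z=load('scene0') # arm/pin picks from crop: upper pin (54,425),(lower pin 40,463)
for (x,y,h) in((54,420,.131),(40,460,.051)): print(plane(z,[[340+x/2.8,220+(y-290)/2.8]],h))
P=np.array([.5525,.2879]);a=np.radians(76.2);R=np.array([[np.cos(a),-np.sin(a)],[np.sin(a),np.cos(a)]])
print('hinge drawing',P+R@[-.09,-.082])
i=cams.camera_info('wrist');o=env.observe();E=np.array(i['extrinsics']);T=o['tool_rot']
print('wristcam in tool',T.T@(E[:3,3]-o['position']),T.T@E[:3,:3],i['fx'])
E
```

```text
top0 [550.9 297.5] [149.5 135.6] 75.87
scene0 [553.5 294.2] [141.5 142.9] 75.76
[[0.60793548 0.191505   0.131     ]]
[[0.60842109 0.19040611 0.051     ]]
hinge drawing [0.610665   0.18093817]
wristcam in tool [-0.00118248 -0.08169543 -0.12261919] [[ 9.99999461e-01 -7.08029594e-04 -7.58899920e-04]
 [ 9.12533004e-04  9.48137623e-01  3.17858797e-01]
 [ 4.94488131e-04 -3.17859319e-01  9.48137758e-01]] 296.2653323341868
```

Emit:
{"name": "step_arm", "arguments": {"steps": [{"xyz": [0,0,0],"turn": [0,0,0.99],"gripper": 1},{"xyz": [0,0,0],"turn": [0,0,0.99],"gripper": 1},{"xyz": [0,0,0],"turn": [0,0,0.99],"gripper": 1},{"xyz": [0,0,0],"turn": [0,0,0.99],"gripper": 1},{"xyz": [0,0,0],"turn": [0,0,0.99],"gripper": 1},{"xyz": [0,0,0],"turn": [0,0,0.99],"gripper": 1},{"xyz": [0,0,0],"turn": [0,0,0.99],"gripper": 1},{"xyz": [0,0,0],"turn": [0,0,0.99],"gripper": 1},{"xyz": [0,0,0],"turn": [0,0,0.99],"gripper": 1},{"xyz": [0,0,0],"turn": [0,0,0.99],"gripper": 1},{"xyz": [0,0,0],"turn": [0,0,0.99],"gripper": 1},{"xyz": [0,0,0],"turn": [0,0,0.99],"gripper": 1},{"xyz": [0,0,0],"turn": [0,0,0.99],"gripper": 1},{"xyz": [0,0,0],"turn": [0,0,0.99],"gripper": 1},{"xyz": [0,0,0],"turn": [0,0,0.99],"gripper": 1},{"xyz": [0,0,0],"turn": [0,0,0.99],"gripper": 1},{"xyz": [0,0,0],"turn": [0,0,0.99],"gripper": 1},{"xyz": [0,0,0],"turn": [0,0,0.99],"gripper": 1},{"xyz": [0,0,0],"turn": [0,0,0.99],"gripper": 1},{"xyz": [0,0,0],"turn": [0,0,0.99],"gripper": 1}]}}

```text
time_s: 1.77
position: [0.1268, 0.535, 0.2499]
tool_rot: [[0.969, -0.247, -0.0], [-0.247, -0.969, -0.001], [-0.0, 0.001, -1.0]]
ft_force: [0.5, 0.1, 0.1]
grip_width: 0.0852
```

Emit:
{"name": "step_arm", "arguments": {"steps": [{"xyz": [0.81,0.44,0],"turn": [0,0,0],"gripper": 1},{"xyz": [0.81,0.44,0],"turn": [0,0,0],"gripper": 1},{"xyz": [0.81,0.44,0],"turn": [0,0,0],"gripper": 1},{"xyz": [0.81,0.44,0],"turn": [0,0,0],"gripper": 1},{"xyz": [0.81,0.44,0],"turn": [0,0,0],"gripper": 1},{"xyz": [0.81,0.44,0],"turn": [0,0,0],"gripper": 1},{"xyz": [0.81,0.44,0],"turn": [0,0,0],"gripper": 1},{"xyz": [0.81,0.44,0],"turn": [0,0,0],"gripper": 1},{"xyz": [0.81,0.44,0],"turn": [0,0,0],"gripper": 1},{"xyz": [0.81,0.44,0],"turn": [0,0,0],"gripper": 1},{"xyz": [0.81,0.44,0],"turn": [0,0,0],"gripper": 1},{"xyz": [0.81,0.44,0],"turn": [0,0,0],"gripper": 1},{"xyz": [0.81,0.44,0],"turn": [0,0,0],"gripper": 1},{"xyz": [0.81,0.44,0],"turn": [0,0,0],"gripper": 1},{"xyz": [0.81,0.44,0],"turn": [0,0,0],"gripper": 1},{"xyz": [0.81,0.44,0],"turn": [0,0,0],"gripper": 1},{"xyz": [0.81,0.44,0],"turn": [0,0,0],"gripper": 1},{"xyz": [0,0,0.9],"turn": [0,0,0],"gripper": 1},{"xyz": [0,0,0.85],"turn": [0,0,0],"gripper": 1},{"xyz": [0,0,0],"turn": [0,0,0],"gripper": 1}]}}

```text
time_s: 3.43
position: [0.5857, 0.1102, 0.1737]
tool_rot: [[0.97, -0.245, -0.013], [-0.245, -0.97, 0.0], [-0.012, 0.003, -1.0]]
ft_force: [-1.1, 0.8, -0.9]
grip_width: 0.0851
```

```bash
python3 - <<'E'
from h import *
o=env.observe();print(o['time_s'],o['position'],o['ft_force'])
im,d,i=snap('wrist','w1')
E
```

```text
3.4333 [0.58569415 0.11018626 0.17370515] [-1.14193384  0.83396411 -0.88461521]
```

View pics/w1.png

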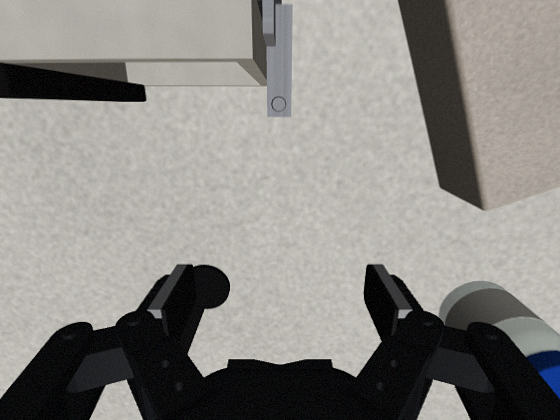

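The wrist view shows the upper pin's circle at (278.5,104) on its arm, with the cabinet front edge at the left and the open fingers below. I'll let the arm settle and measure it again.

Emit:
{"name": "step_arm", "arguments": {"steps": [{"xyz": [0,0,0],"turn": [0,0,0],"gripper": 0},{"xyz": [0,0,0],"turn": [0,0,0],"gripper": 0}]}}

```text
time_s: 3.65
position: [0.589, 0.1112, 0.1827]
tool_rot: [[0.97, -0.243, 0.004], [-0.243, -0.97, -0.0], [0.004, -0.001, -1.0]]
ft_force: [-0.8, -0.2, 0.1]
grip_width: 0.0637
```

```bash
python3 - <<'E'
from h import *
o=env.observe();print(o['time_s'],o['position'],o['tool_rot'].round(4).tolist(),o['ft_force'])
im,d,i=snap('wrist','w2'); z=load('w2')
g=cv2.cvtColor(im,cv2.COLOR_RGB2GRAY)[80:130,255:305]; G=cv2.resize(g,None,fx=4,fy=4,interpolation=cv2.INTER_CUBIC)
c=cv2.HoughCircles(G,cv2.HOUGH_GRADIENT,1,20,param1=60,param2=12,minRadius=18,maxRadius=40); print(c)
uv=[(255+(x+.5)/4-.5,80+(y+.5)/4-.5) for x,y,r in c[0]]
Q=plane(z,uv,.131);print(uv,Q)
for q in Q: print('tool frame',o['tool_rot'].T@(q-o['position']))
P=cloud(z);print(P[104,278], P[110,290])
# arm edges (grey-blue strip) at v=30..100
for v in (20,50,80,100): print(v,cv2.cvtColor(im,cv2.COLOR_RGB2GRAY)[v,258:302].tolist())
E
```

```text
3.65 [0.58895278 0.11118776 0.18270956] [[0.97, -0.2429, 0.0037], [-0.2429, -0.97, -0.0], [0.0036, -0.0009, -1.0]] [-0.75572513 -0.1731878   0.06130629]
[[[ 68.5 112.5  30.2]]]
[(np.float32(271.75), np.float32(107.75))] [[0.60465285 0.19034451 0.131     ]]
tool frame [-0.00418435 -0.08055394  0.05176596]
[0.6085296  0.1914386  0.12914381] [ 6.18832193e-01  1.84691472e-01 -4.84520662e-04]
20 [143, 141, 140, 143, 140, 141, 143, 141, 149, 98, 46, 123, 142, 141, 139, 137, 141, 144, 140, 140, 140, 138, 140, 145, 142, 143, 144, 188, 197, 194, 188, 190, 190, 189, 185, 193, 190, 193, 195, 194, 193, 194, 195, 197]
50 [64, 79, 92, 93, 91, 94, 97, 94, 94, 93, 88, 93, 147, 143, 143, 141, 141, 143, 140, 136, 139, 138, 142, 147, 148, 146, 149, 196, 195, 192, 195, 190, 189, 186, 183, 190, 193, 193, 196, 195, 191, 200, 196, 198]
80 [77, 66, 62, 125, 144, 143, 146, 147, 143, 149, 143, 141, 141, 141, 144, 142, 141, 143, 143, 138, 140, 134, 143, 143, 147, 145, 162, 207, 202, 202, 197, 194, 195, 191, 192, 192, 191, 195, 194, 195, 192, 186, 185, 182]
100 [191, 191, 191, 166, 142, 142, 144, 147, 147, 141, 144, 139, 130, 133, 127, 133, 135, 140, 144, 136, 137, 140, 146, 147, 147, 143, 165, 199, 197, 196, 197, 196, 196, 188, 190, 186, 188, 186, 192, 189, 190, 187, 194, 185]
```

Emit:
{"name": "step_arm", "arguments": {"steps": [{"xyz": [0,0,-0.4],"turn": [0,0,0],"gripper": 0},{"xyz": [0.1,0.85,-0.4],"turn": [0,0,0],"gripper": 0},{"xyz": [0.1,0.85,0],"turn": [0,0,0],"gripper": 0},{"xyz": [0.1,0.85,0],"turn": [0,0,0],"gripper": 0},{"xyz": [0.1,0.85,0],"turn": [0,0,0],"gripper": 0},{"xyz": [0.1,0.85,0],"turn": [0,0,0],"gripper": 0},{"xyz": [0.1,0.85,0],"turn": [0,0,0],"gripper": 0},{"xyz": [0.1,0.85,0],"turn": [0,0,0],"gripper": 0},{"xyz": [0.1,0.85,0],"turn": [0,0,0],"gripper": 0},{"xyz": [0.1,0.85,0],"turn": [0,0,0],"gripper": 0},{"xyz": [0.1,0.85,0],"turn": [0,0,0],"gripper": 0},{"xyz": [0.1,0.85,0],"turn": [0,0,0],"gripper": 0},{"xyz": [0,0,0],"turn": [0,0,-0.57],"gripper": 0},{"xyz": [0,0,0],"turn": [0,0,-0.57],"gripper": 0},{"xyz": [0,0,0],"turn": [0,0,0],"gripper": 0},{"xyz": [0,0,0],"turn": [0,0,0],"gripper": 0},{"xyz": [0,0,0],"turn": [0,0,0],"gripper": 0}]}}

```text
time_s: 5.12
position: [0.5401, -0.2623, 0.2133]
tool_rot: [[0.988, -0.155, 0.001], [-0.155, -0.988, -0.001], [0.001, 0.001, -1.0]]
ft_force: [0.8, -1.7, 0.1]
grip_width: 0.043
```

```bash
python3 - <<'E'
from h import *
o=env.observe();print(o['time_s'],o['position'],o['tool_rot'].round(4).tolist(),o['ft_force'],o['grip_width'])
im,d,i=snap('wrist','w3'); z=load('w3')
P=cloud(z);hi=((P[...,2]>0.14)&(P[...,2]<.165)).astype(np.uint8)
n,l,s,c=cv2.connectedComponentsWithStats(hi)
for k in range(1,n):
    if s[k,4]>300:
        Q=(P[l==k]-o['position'])@o['tool_rot']*1000
        r=cv2.minAreaRect(Q[:,:2].astype(np.float32));print(s[k],np.round(r[0],1),np.round(r[1],1),round(r[2],2),'z',Q[:,2].mean())
E
```

```text
5.1167 [ 0.54011078 -0.26225612  0.21330554] [[0.988, -0.1547, 0.0013], [-0.1547, -0.988, -0.001], [0.0014, 0.0008, -1.0]] [ 0.82996451 -1.6805476   0.11740705] 0.04303569888573115
[ 274  132   19  189 3315] [2.5 3.3] [138.8  12. ] 89.8 z 62.44000399057205
[ 146  148   43  161 3530] [-77.4   2.8] [118.3  12.7] 89.98 z 63.6581617806531
```

View pics/w3.png

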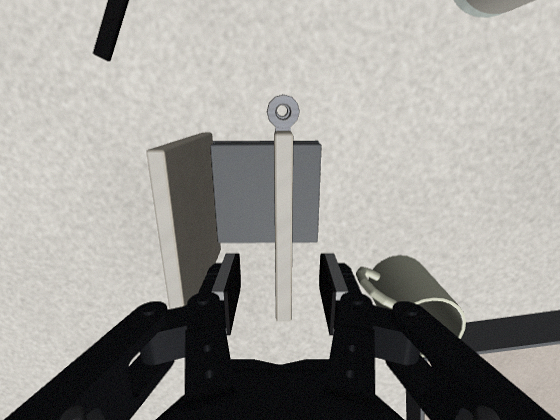

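The door's top edge runs vertically in the picture from (283,133) to (284,320). Its knuckle ring is at (283,112) and the fingers straddle it. I centre on it, descend and grip.

Emit:
{"name": "step_arm", "arguments": {"steps": [{"xyz": [0.06,0.08,0.5],"turn": [0,0,0],"gripper": 0},{"xyz": [0,0,0.6],"turn": [0,0,0],"gripper": 0},{"xyz": [0,0,0.56],"turn": [0,0,0],"gripper": 0},{"xyz": [0,0,0],"turn": [0,0,0],"gripper": 0},{"xyz": [0,0,0],"turn": [0,0,0],"gripper": 0},{"xyz": [0,0,0],"turn": [0,0,0],"gripper": -1},{"xyz": [0,0,0],"turn": [0,0,0],"gripper": -1},{"xyz": [0,0,0],"turn": [0,0,0],"gripper": -1},{"xyz": [0,0,0],"turn": [0,0,0],"gripper": -1},{"xyz": [0,0,0],"turn": [0,0,0],"gripper": -1},{"xyz": [0,0,0],"turn": [0,0,0],"gripper": -1}], "squeeze": 45}}

```text
time_s: 6.08
position: [0.5423, -0.2666, 0.1477]
tool_rot: [[0.988, -0.154, 0.003], [-0.154, -0.988, -0.002], [0.003, 0.002, -1.0]]
ft_force: [0.4, -0.1, 7.0]
grip_width: 0.011
```

Emit:
{"name": "step_arm", "arguments": {"steps": [{"xyz": [0,0,-0.2],"turn": [0,0,0],"gripper": -1},{"xyz": [0,0,-0.4],"turn": [0,0,0],"gripper": -1},{"xyz": [0,0,-0.6],"turn": [0,0,0],"gripper": -1},{"xyz": [0,0,-0.6],"turn": [0,0,0],"gripper": -1},{"xyz": [0,0,0],"turn": [0,0,0],"gripper": -1},{"xyz": [0,0,0],"turn": [0,0,0],"gripper": -1},{"xyz": [0,0,0],"turn": [0,0,0],"gripper": -1}]}}

```text
time_s: 6.67
position: [0.5412, -0.2658, 0.2168]
tool_rot: [[0.988, -0.154, -0.002], [-0.154, -0.988, 0.001], [-0.002, -0.001, -1.0]]
ft_force: [-0.6, -0.1, -2.8]
grip_width: 0.0111
```

```bash
cat >> h.py <<'E'
def knuckle(tag):
    o=env.observe(); im,d,i=snap('wrist',tag); z=load(tag); P=cloud(z)
    Q=(P-o['position'])@o['tool_rot']*1000
    hi=((abs(Q[...,0])<15)&(abs(Q[...,1])<75)&(Q[...,2]>-20)&(Q[...,2]<12)).astype(np.uint8)
    n,l,s,c=cv2.connectedComponentsWithStats(hi); k=1+s[1:,4].argmax(); T=Q[l==k]
    m=T[:,1]<-25; f=np.polyfit(T[m][:,1],T[m][:,0],1); fz=np.polyfit(T[m][:,1],T[m][:,2],1)
    print('edge x at y=0',f[1],'yaw slope',f[0],'topz',fz,'y range',T[:,1].min(),T[:,1].max())
    kn=((abs(Q[...,0])<14)&(Q[...,1]<-70)&(Q[...,1]>-100)&(Q[...,2]>8)&(Q[...,2]<32)).astype(np.uint8)
    T=Q[kn>0]; print('knuckle pts',len(T),'med z',np.median(T[:,2]))
    cs,_=cv2.findContours(kn,0,1); c=max(cs,key=len); r=cv2.minAreaRect(c); print('knuckle px',r)
    return o,im,d,z,Q
E
python3 - <<'E'
from h import *
o,im,d,z,Q=knuckle('w4');print(o['time_s'],o['position'],o['tool_rot'].round(4).tolist(),o['ft_force'],o['grip_width'])
E
```

```text
edge x at y=0 -0.08197117357454733 yaw slope -0.00033133047235119593 topz [-0.02057533 -4.11158676] y range -70.04786066579166 45.98258854438982
knuckle pts 1636 med z 16.856847987727598
knuckle px ((279.0, 105.5), (53.0, 48.0), 90.0)
6.6667 [ 0.54122555 -0.26580456  0.21682287] [[0.988, -0.1542, -0.0017], [-0.1542, -0.988, 0.0013], [-0.0019, -0.001, -1.0]] [-0.59582639 -0.05757791 -2.80265509] 0.01109813986224321
```

View pics/w4.png

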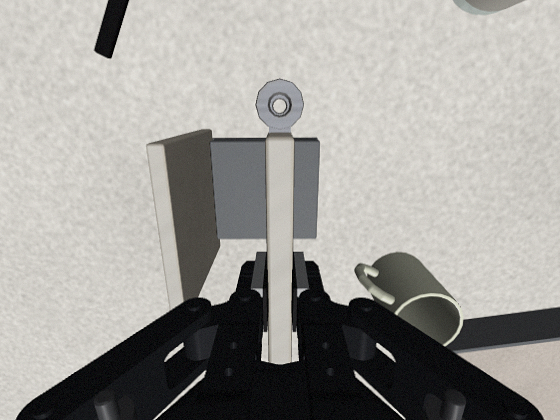

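The door is held. The knuckle ring is at (279.5,105) with its bore open; the panel and rack are undisturbed. Now the knuckle's place in the tool frame, using the same camera as for the pin.

```bash
python3 - <<'E'
from h import *
# tilt reference: door standing in rack (w3) vs held (w4), same camera
for t,R,p in(('w3',[[0.988,-0.1547,0.0013],[-0.1547,-0.988,-0.001],[0.0014,0.0008,-1.0]],[.54011,-.26226,.21331]),('w4',[[0.988,-0.1542,-0.0017],[-0.1542,-0.988,0.0013],[-0.0019,-0.001,-1.0]],[.541226,-.265805,.216823])):
    z=load(t);P=cloud(z);R=np.array(R);Q=(P-p)@R*1000
    zt=62.4 if t=='w3' else -4
    m=(abs(Q[...,0]-(2.5 if t=='w3' else 0))<4)&(abs(Q[...,2]-zt)<8)&(Q[...,1]<-20)&(Q[...,1]>-66)
    W=P[m];s=(W[:,:2]-np.array(p)[:2])@(-R[:2,1]);print(t,'world top slope along door x',np.polyfit(s,W[:,2],1),m.sum())
    g=cv2.cvtColor(z['im'],cv2.COLOR_RGB2GRAY)[70:140,245:315];G=cv2.resize(g,None,fx=4,fy=4,interpolation=cv2.INTER_CUBIC)
    c=cv2.HoughCircles(G,cv2.HOUGH_GRADIENT,1,200,param1=60,param2=12,minRadius=50,maxRadius=110)
    c2=cv2.HoughCircles(G,cv2.HOUGH_GRADIENT,1,200,param1=60,param2=12,minRadius=24,maxRadius=50)
    for c in(c,c2):
        x,y,r=c[0][0];uv=[245+(x+.5)/4-.5,70+(y+.5)/4-.5]
        h=p[2]-.0168 if t=='w4' else p[2]-.0825
        q=plane(z,[uv],h)[0];print(t,uv,r/4,'world',q,'tool',R.T@(q-p))
z=load('w2');print('pin uv again');
E
```

```text
w3 world top slope along door x [-0.00607748  0.15133216] 885
w3 [np.float32(283.25), np.float32(111.25)] 15.825 world [ 0.55477092 -0.18529545  0.13081   ] tool [ 0.00246307 -0.07837502  0.08244209]
w3 [np.float32(282.75), np.float32(111.25)] 8.1 world [ 0.55444527 -0.1852442   0.13081   ] tool [ 0.00213341 -0.07837528  0.08244162]
w4 world top slope along door x [0.00089511 0.22029036] 1980
w4 [np.float32(279.25), np.float32(102.5)] 24.075 world [ 0.55386581 -0.18397933  0.200023  ] tool [-9.74703688e-05 -8.27760186e-02  1.68848857e-02]
w4 [np.float32(278.0), np.float32(104.75)] 10.675 world [ 0.55316816 -0.18482975  0.200023  ] tool [-0.00065561 -0.08182822  0.01688497]
pin uv again
```

Emit:
{"name": "step_arm", "arguments": {"steps": [{"xyz": [-0.04,-0.4,0],"turn": [0,0,0],"gripper": -1},{"xyz": [-0.04,-0.7,0],"turn": [0,0,0],"gripper": -1},{"xyz": [-0.04,-0.8,0],"turn": [0,0,0],"gripper": -1},{"xyz": [-0.04,-0.8,0],"turn": [0,0,0],"gripper": -1},{"xyz": [-0.04,-0.8,0],"turn": [0,0,0],"gripper": -1},{"xyz": [-0.04,-0.8,0],"turn": [0,0,0],"gripper": -1},{"xyz": [-0.04,-0.8,0],"turn": [0,0,0],"gripper": -1},{"xyz": [-0.04,-0.8,0],"turn": [0,0,0],"gripper": -1},{"xyz": [-0.04,-0.8,0],"turn": [0,0,0],"gripper": -1},{"xyz": [-0.04,-0.8,0],"turn": [0,0,0.3],"gripper": -1},{"xyz": [0,-0.7,0],"turn": [0,0,0.3],"gripper": -1},{"xyz": [0,-0.2,0.3],"turn": [0,0,0.3],"gripper": -1},{"xyz": [0,0,0.4],"turn": [0,0,0.23],"gripper": -1},{"xyz": [0,0,0.4],"turn": [0,0,0],"gripper": -1},{"xyz": [0,0,0],"turn": [0,0,0],"gripper": -1},{"xyz": [0,0,0],"turn": [0,0,0],"gripper": -1},{"xyz": [0,0,0],"turn": [0,0,0],"gripper": -1},{"xyz": [0,0,0],"turn": [0,0,0],"gripper": -1}]}}

```text
time_s: 8.22
position: [0.579, 0.0681, 0.1748]
tool_rot: [[0.97, -0.243, 0.002], [-0.243, -0.97, -0.0], [0.002, -0.0, -1.0]]
ft_force: [0.6, -0.4, -3.2]
grip_width: 0.0114
```

```bash
python3 - <<'E'
from h import *
o,im,d,z,Q=knuckle('w5');print(o['time_s'],o['position'],o['tool_rot'].round(4).tolist(),o['ft_force'],o['grip_width'])
cv2.imwrite('pics/w5c.png',cv2.resize(im[0:180,200:380,::-1],None,fx=3.3,fy=3.3,interpolation=cv2.INTER_CUBIC))
E
```

```text
edge x at y=0 -0.00830593053865877 yaw slope -0.0012265324374713036 topz [-0.02369728 -4.23922591] y range -70.03969601127471 46.01346954255804
knuckle pts 1635 med z 16.91361946957171
knuckle px ((278.79412841796875, 105.82353210449219), (47.051910400390625, 53.600372314453125), 14.03624439239502)
8.2167 [0.57904653 0.06809513 0.17484334] [[0.9701, -0.2428, 0.0015], [-0.2428, -0.9701, -0.0001], [0.0015, -0.0003, -1.0]] [ 0.55272301 -0.4296867  -3.18449516] 0.011423033805255065
```

View pics/w5c.png

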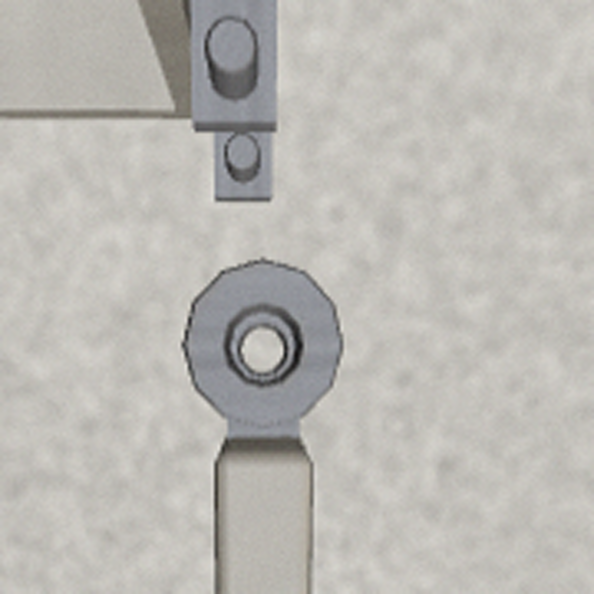

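The crop shows the upper pin tip at about (233,42), the lower at (242,153), and the knuckle bore at (264,345). Both pins are roughly 9 mm to tool -x and about 40 mm ahead of the knuckle.

```bash
python3 - <<'E'
from h import *
z=load('w5');p=np.array([0.57904653,0.06809513,0.17484334]);R=np.array([[0.9701,-0.2428,0.0015],[-0.2428,-0.9701,-0.0001],[0.0015,-0.0003,-1.0]])
px=lambda x,y:[200+(x+.5)/3.3-.5,(y+.5)/3.3-.5]
for n,c,h in(('upper pin',(233,42),.131),('low pin',(242,153),.051),('knuckle outer',(263.5,345),p[2]-.0164),('bore top',(264,344),p[2]-.0164),('low bore bottom',(263.5,349),p[2]-.0164-.1)):
    q=plane(z,[px(*c)],h)[0];print(n,q.round(4),'tool mm',(R.T@(q-p)*1000).round(2))
E
```

```text
upper pin [0.6052 0.1902 0.131 ] tool mm [  -4.34 -124.82   43.87]
low pin [0.6049 0.1897 0.051 ] tool mm [  -4.67 -124.25  123.87]
knuckle outer [0.5991 0.1477 0.1584] tool mm [  0.13 -82.05  16.42]
bore top [0.5992 0.1478 0.1584] tool mm [  0.2  -82.18  16.42]
low bore bottom [0.5993 0.1478 0.0584] tool mm [  0.14 -82.23 116.42]
```

Emit:
{"name": "step_arm", "arguments": {"steps": [{"xyz": [-0.115,0,0],"turn": [0,0,0],"gripper": -1},{"xyz": [0,-0.36,0],"turn": [0,0,0],"gripper": -1},{"xyz": [0,-0.4,0],"turn": [0,0,0],"gripper": -1},{"xyz": [0,-0.3,0],"turn": [0,0,0],"gripper": -1},{"xyz": [0,0,0.05],"turn": [0,0,0],"gripper": -1},{"xyz": [0,0,0],"turn": [0,0,0],"gripper": -1},{"xyz": [0,0,0],"turn": [0,0,0],"gripper": -1},{"xyz": [0,0,0],"turn": [0,0,0],"gripper": -1}]}}

```text
time_s: 8.93
position: [0.5845, 0.1099, 0.1719]
tool_rot: [[0.97, -0.243, -0.0], [-0.243, -0.97, -0.0], [-0.0, 0.0, -1.0]]
ft_force: [0.1, -0.6, -2.1]
grip_width: 0.0111
```

```bash
python3 - <<'E'
from h import *
o=env.observe();im,d,i=snap('wrist','w6');p=o['position'];R=o['tool_rot'];print(o['time_s'],p,R.round(4).tolist(),o['ft_force'],o['grip_width'],o['wrist_torque'])
print('pin in tool (mm)',(R.T@(np.array([.6050,.1900,.131])-p)*1000).round(2),'knuckle at 0.15,-82.1')
cv2.imwrite('pics/w6c.png',cv2.resize(im[50:160,225:335,::-1],None,fx=5,fy=5,interpolation=cv2.INTER_CUBIC))
E
```

```text
8.9333 [0.58450096 0.10994905 0.17189745] [[0.97, -0.2432, -0.0002], [-0.2432, -0.97, -0.0002], [-0.0001, 0.0002, -1.0]] [ 0.12029955 -0.59894838 -2.11066018] 0.011140310864812878 [-0.08551272  0.00075585 -0.01789036]
pin in tool (mm) [  0.42 -82.64  40.88] knuckle at 0.15,-82.1
```

View pics/w6c.png

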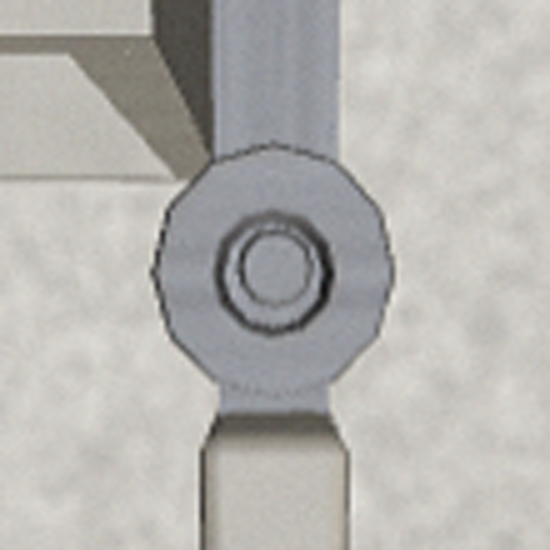

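Through the bore, at (275,272), the pin tip shows at (276,268), centred to about half a millimetre. I lower gently and watch the force.

Emit:
{"name": "step_arm", "arguments": {"steps": [{"xyz": [0.003,-0.01,0.05],"turn": [0,0,0],"gripper": -1},{"xyz": [0,0,0.05],"turn": [0,0,0],"gripper": -1},{"xyz": [0,0,0.05],"turn": [0,0,0],"gripper": -1},{"xyz": [0,0,0.05],"turn": [0,0,0],"gripper": -1},{"xyz": [0,0,0],"turn": [0,0,0],"gripper": -1},{"xyz": [0,0,0],"turn": [0,0,0],"gripper": -1}]}}

```text
time_s: 9.48
position: [0.5847, 0.1107, 0.1638]
tool_rot: [[0.97, -0.243, -0.0], [-0.243, -0.97, -0.0], [-0.0, 0.0, -1.0]]
ft_force: [0.1, 0.3, -2.0]
grip_width: 0.0116
```

Emit:
{"name": "step_arm", "arguments": {"steps": [{"xyz": [0,0,0.04],"turn": [0,0,0],"gripper": -1},{"xyz": [0,0,0.04],"turn": [0,0,0],"gripper": -1},{"xyz": [0,0,0.04],"turn": [0,0,0],"gripper": -1},{"xyz": [0,0,0.04],"turn": [0,0,0],"gripper": -1},{"xyz": [0,0,0.04],"turn": [0,0,0],"gripper": -1},{"xyz": [0,0,0],"turn": [0,0,0],"gripper": -1},{"xyz": [0,0,0],"turn": [0,0,0],"gripper": -1}]}}

```text
time_s: 10.07
position: [0.5848, 0.1107, 0.1558]
tool_rot: [[0.97, -0.243, -0.0], [-0.243, -0.97, 0.0], [-0.0, 0.0, -1.0]]
ft_force: [-0.2, 0.4, -2.1]
grip_width: 0.0115
```

Emit:
{"name": "step_arm", "arguments": {"steps": [{"xyz": [0,0,0.025],"turn": [0,0,0],"gripper": -1},{"xyz": [0,0,0.025],"turn": [0,0,0],"gripper": -1},{"xyz": [0,0,0.025],"turn": [0,0,0],"gripper": -1},{"xyz": [0,0,0.02],"turn": [0,0,0],"gripper": -1},{"xyz": [0,0,0],"turn": [0,0,0],"gripper": -1},{"xyz": [0,0,0],"turn": [0,0,0],"gripper": -1}]}}

```text
time_s: 10.57
position: [0.5848, 0.1107, 0.1521]
tool_rot: [[0.97, -0.243, -0.0], [-0.243, -0.97, -0.0], [-0.0, 0.0, -1.0]]
ft_force: [-0.1, 1.6, -2.1]
grip_width: 0.011
```

Emit:
{"name": "step_arm", "arguments": {"steps": [{"xyz": [0,0,0.015],"turn": [0,0,0],"gripper": -1},{"xyz": [0,0,0.015],"turn": [0,0,0],"gripper": -1},{"xyz": [0,0,0],"turn": [0,0,0],"gripper": -1},{"xyz": [0,0,0],"turn": [0,0,0],"gripper": -1}]}}

```text
time_s: 10.9
position: [0.5848, 0.1107, 0.1509]
tool_rot: [[0.97, -0.243, -0.0], [-0.243, -0.97, -0.0], [-0.0, 0.0, -1.0]]
ft_force: [-0.8, 0.5, -1.7]
grip_width: 0.0109
```

Emit:
{"name": "step_arm", "arguments": {"steps": [{"xyz": [0,0,0.012],"turn": [0,0,0],"gripper": -1},{"xyz": [0,0,0.012],"turn": [0,0,0],"gripper": -1},{"xyz": [0,0,0],"turn": [0,0,0],"gripper": -1},{"xyz": [0,0,0],"turn": [0,0,0],"gripper": -1}]}}

```text
time_s: 11.23
position: [0.5849, 0.1106, 0.1503]
tool_rot: [[0.97, -0.243, 0.001], [-0.243, -0.97, -0.0], [0.001, -0.0, -1.0]]
ft_force: [-0.8, -0.8, -0.0]
grip_width: 0.0116
```

The wrist force went from -2 N to 0, so the shoulders now carry the door. I release it and rise.

Emit:
{"name": "step_arm", "arguments": {"steps": [{"xyz": [0,0,0],"turn": [0,0,0],"gripper": -0.65},{"xyz": [0,0,0],"turn": [0,0,0],"gripper": -0.5},{"xyz": [0,0,0],"turn": [0,0,0],"gripper": -0.2},{"xyz": [0,0,0],"turn": [0,0,0],"gripper": -0.1},{"xyz": [0,0,0],"turn": [0,0,0],"gripper": -0.1},{"xyz": [0,0,0],"turn": [0,0,0],"gripper": -0.1},{"xyz": [0,0,-0.3],"turn": [0,0,0],"gripper": -0.1},{"xyz": [0,0,-0.6],"turn": [0,0,0],"gripper": -0.1},{"xyz": [0,0,-0.6],"turn": [0,0,0],"gripper": -0.1},{"xyz": [0,0,0],"turn": [0,0,0],"gripper": -0.1},{"xyz": [0,0,0],"turn": [0,0,0],"gripper": -0.1},{"xyz": [0,0,0],"turn": [0,0,0],"gripper": -0.1}]}}

```text
time_s: 12.23
position: [0.5845, 0.1107, 0.2092]
tool_rot: [[0.97, -0.243, -0.001], [-0.243, -0.97, 0.0], [-0.001, 0.0, -1.0]]
ft_force: [-0.2, 0.1, 0.2]
grip_width: 0.0385
```

```bash
python3 - <<'E'
from h import *
o=env.observe();im,d,i=snap('wrist','w7');p=o['position'];R=o['tool_rot'];print(o['time_s'],p,o['ft_force'],o['grip_width'])
z=load('w7');P=cloud(z);Q=(P-p)@R*1000
m=(abs(Q[...,0])<20)&(P[...,2]>.135)&(P[...,2]<.162)&(Q[...,1]>-75)&(Q[...,1]<70)
T=Q[m];W=P[m];print(m.sum(),'x(y)',np.polyfit(T[:,1],T[:,0],1),'worldz(y)',np.polyfit(T[:,1],W[:,2]*1000,1),T[:,1].min(),T[:,1].max())
k=(abs(Q[...,0])<14)&(Q[...,1]<-73)&(Q[...,1]>-96)&(P[...,2]>.11)&(P[...,2]<.15);print('knuckle top z',np.median(P[k][:,2]),k.sum(),np.median(Q[k],0))
E
```

```text
12.2333 [0.58445711 0.11070664 0.20921069] [-0.17747974  0.05988737  0.21739947] 0.03845763652166553
3465 x(y) [0.00148967 0.61489363] worldz(y) [-2.46393023e-02  1.51370308e+02] -74.98365784880956 69.95421853457867
knuckle top z 0.13335439430495846 1012 [  0.44216444 -82.80919385  75.83362334]
```

View pics/w7.png

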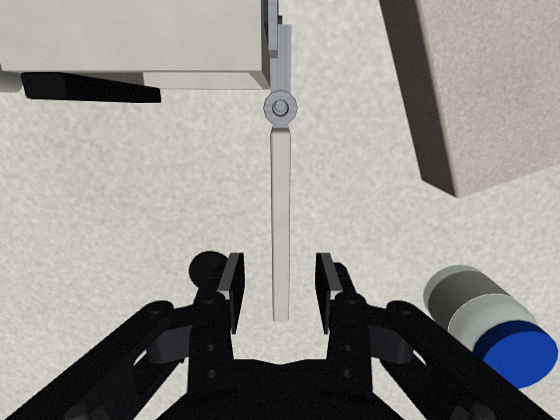

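The door hangs straight out: knuckle over the pin at (280,107), knuckle top near z 0.133, edge running from (281,128) to (281,320), gripper clear. Now I shut the fingers and go down on the outer (tool +x) side.

Emit:
{"name": "step_arm", "arguments": {"steps": [{"xyz": [0.45,0.42,0],"turn": [0,0,0],"gripper": -1},{"xyz": [0.4,0.42,0],"turn": [0,0,0],"gripper": -1},{"xyz": [0,0,0],"turn": [0,0,0],"gripper": -1},{"xyz": [0,0,0],"turn": [0,0,0],"gripper": -1},{"xyz": [0,0,0],"turn": [0,0,0],"gripper": -1},{"xyz": [0,0,0.6],"turn": [0,0,0],"gripper": -1},{"xyz": [0,0,0.65],"turn": [0,0,0],"gripper": -1},{"xyz": [0,0,0.6],"turn": [0,0,0],"gripper": -1},{"xyz": [0,0,0],"turn": [0,0,0],"gripper": -1},{"xyz": [0,0,0],"turn": [0,0,0],"gripper": -1},{"xyz": [0,0,0],"turn": [0,0,0],"gripper": -1}]}}

```text
time_s: 13.2
position: [0.6101, 0.0703, 0.1375]
tool_rot: [[0.97, -0.242, 0.002], [-0.242, -0.97, -0.0], [0.002, -0.0, -1.0]]
ft_force: [0.1, 1.5, 0.2]
grip_width: 0.0002
```

Emit:
{"name": "step_arm", "arguments": {"steps": [{"xyz": [-0.1,0,0],"turn": [0,0,0],"gripper": -1},{"xyz": [-0.1,0,0],"turn": [0,0,0],"gripper": -1},{"xyz": [-0.1,0,0],"turn": [0,0,0],"gripper": -1},{"xyz": [-0.115,0.018,0],"turn": [0,0,0.5],"gripper": -1},{"xyz": [-0.115,0.018,0],"turn": [0,0,0.5],"gripper": -1},{"xyz": [-0.115,0.018,0],"turn": [0,0,0.5],"gripper": -1},{"xyz": [-0.115,0.018,0],"turn": [0,0,0.5],"gripper": -1},{"xyz": [-0.115,0.018,0],"turn": [0,0,0.5],"gripper": -1},{"xyz": [-0.115,0.018,0],"turn": [0,0,0.5],"gripper": -1},{"xyz": [-0.115,0.018,0],"turn": [0,0,0.5],"gripper": -1},{"xyz": [-0.115,0.018,0],"turn": [0,0,0.5],"gripper": -1},{"xyz": [0,0,0],"turn": [0,0,0],"gripper": -1},{"xyz": [0,0,0],"turn": [0,0,0],"gripper": -1}]}}

```text
time_s: 14.28
position: [0.5618, 0.0813, 0.1365]
tool_rot: [[0.845, -0.534, 0.001], [-0.534, -0.845, -0.0], [0.001, -0.0, -1.0]]
ft_force: [0.9, -0.9, 0.7]
grip_width: 0.0
```

```bash
cat >> h.py <<'E'
def rel():
    o=env.observe();R=o['tool_rot'];H=np.array([.605,.190]);v=(R.T@np.r_[o['position'][:2]-H,0])*1000
    th=np.degrees(np.arctan2(R[1,0],R[0,0]))+14.05
    print(o['time_s'],'tool s,r mm',v[:2].round(1),'swung deg',-th,'F tool',(R.T@o['ft_force']).round(2))
    return o
E
python3 - <<'E'
from h import *
rel()
im,d,i=snap('top','t1');P=cloud(load('t1'))
m=(P[...,2]>.143)&(P[...,2]<.16)&(P[...,0]>.45)&(P[...,0]<.66)&(P[...,1]<.2)&(P[...,1]>0)
W=P[m];
r=cv2.minAreaRect((W[:,:2]*1000).astype(np.float32)) if len(W) else None;print(len(W),r)
cv2.imwrite('pics/t1c.png',cv2.resize(im[160:290,60:240,::-1],None,fx=3.5,fy=3.5))
E
```

```text
14.2833 tool s,r mm [ 21.6 115. ] swung deg 18.258397048620967 F tool [ 1.3   0.28 -0.7 ]
19 ((535.3655395507812, 79.3100357055664), (10.233050346374512, 9.838704109191895), 69.08712768554688)
```

```bash
cat >> h.py <<'E'
def door(tag):
    o=rel();snap('wrist',tag);P=cloud(load(tag));Q=(P-o['position'])@o['tool_rot']*1000
    m=(P[...,2]>.144)&(P[...,2]<.158)&(Q[...,0]>-120)&(Q[...,0]<20)&(Q[...,1]>-112)&(Q[...,1]<-25)
    n,l,s,c=cv2.connectedComponentsWithStats(m.astype(np.uint8))
    for k in range(1,n):
        if s[k,4]>150: T=Q[l==k];print(len(T),'x(y)',np.polyfit(T[:,1],T[:,0],1).round(3),'mean',T.mean(0).round(1),'y',T[:,1].min(),T[:,1].max())
E
python3 -c "
from h import *
door('w8')"
```

```text
14.3333 tool s,r mm [ 21.7 114.9] swung deg 18.255557643372622 F tool [-0.29 -0.59 -0.1 ]
7607 x(y) [  0.026 -18.989] mean [-20.8 -67.5 -15.9] y -101.37045329308484 -25.023480546119874
```

The door follows the finger (slope 0.026 rad in the tool frame). I carry on.

Emit:
{"name": "step_arm", "arguments": {"steps": [{"xyz": [-0.115,0.018,0],"turn": [0,0,0.5],"gripper": -1},{"xyz": [-0.115,0.018,0],"turn": [0,0,0.5],"gripper": -1},{"xyz": [-0.115,0.018,0],"turn": [0,0,0.5],"gripper": -1},{"xyz": [-0.115,0.018,0],"turn": [0,0,0.5],"gripper": -1},{"xyz": [-0.115,0.018,0],"turn": [0,0,0.5],"gripper": -1},{"xyz": [-0.115,0.018,0],"turn": [0,0,0.5],"gripper": -1},{"xyz": [-0.115,0.018,0],"turn": [0,0,0.5],"gripper": -1},{"xyz": [-0.115,0.018,0],"turn": [0,0,0.5],"gripper": -1},{"xyz": [-0.115,0.018,0],"turn": [0,0,0.5],"gripper": -1},{"xyz": [-0.115,0.018,0],"turn": [0,0,0.5],"gripper": -1},{"xyz": [-0.115,0.018,0],"turn": [0,0,0.5],"gripper": -1},{"xyz": [-0.115,0.018,0],"turn": [0,0,0.5],"gripper": -1},{"xyz": [-0.115,0.018,0],"turn": [0,0,0.5],"gripper": -1},{"xyz": [-0.115,0.018,0],"turn": [0,0,0.5],"gripper": -1},{"xyz": [-0.115,0.018,0],"turn": [0,0,0.5],"gripper": -1},{"xyz": [-0.115,0.018,0],"turn": [0,0,0.5],"gripper": -1},{"xyz": [-0.115,0.018,0],"turn": [0,0,0.5],"gripper": -1},{"xyz": [-0.115,0.018,0],"turn": [0,0,0.5],"gripper": -1},{"xyz": [0,0,0],"turn": [0,0,0],"gripper": -1},{"xyz": [0,0,0],"turn": [0,0,0],"gripper": -1}]}}

```text
time_s: 16.05
position: [0.502, 0.1371, 0.136]
tool_rot: [[0.284, -0.959, 0.0], [-0.959, -0.284, -0.0], [0.0, -0.0, -1.0]]
ft_force: [0.1, -0.1, 0.0]
grip_width: 0.0003
```

```bash
python3 -c "
from h import *
door('w9')"
```

```text
16.05 tool s,r mm [ 21.5 113.8] swung deg 59.475517710059506 F tool [ 0.1  -0.03 -0.03]
2178 x(y) [  -0.597 -109.597] mean [-62.1 -79.6 -18.9] y -111.99265703884768 -25.052242017183463
7487 x(y) [  0.03  -18.532] mean [-20.5 -66.6 -16.4] y -99.8525494309131 -25.01296067770675
```

Emit:
{"name": "step_arm", "arguments": {"steps": [{"xyz": [-0.115,0.018,0],"turn": [0,0,0.5],"gripper": -1},{"xyz": [-0.115,0.018,0],"turn": [0,0,0.5],"gripper": -1},{"xyz": [-0.115,0.018,0],"turn": [0,0,0.5],"gripper": -1},{"xyz": [-0.115,0.018,0],"turn": [0,0,0.5],"gripper": -1},{"xyz": [-0.115,0.018,0],"turn": [0,0,0.5],"gripper": -1},{"xyz": [-0.115,0.018,0],"turn": [0,0,0.5],"gripper": -1},{"xyz": [-0.115,0.018,0],"turn": [0,0,0.5],"gripper": -1},{"xyz": [-0.115,0.018,0],"turn": [0,0,0.5],"gripper": -1},{"xyz": [-0.06,0.01,0],"turn": [0,0,0.25],"gripper": -1},{"xyz": [-0.035,0.006,0],"turn": [0,0,0.15],"gripper": -1},{"xyz": [-0.035,0.006,0],"turn": [0,0,0.15],"gripper": -1},{"xyz": [-0.035,0.006,0],"turn": [0,0,0.15],"gripper": -1},{"xyz": [-0.035,0.006,0],"turn": [0,0,0.15],"gripper": -1},{"xyz": [0,0,0],"turn": [0,0,0],"gripper": -1},{"xyz": [0,0,0],"turn": [0,0,0],"gripper": -1}]}}

```text
time_s: 17.35
position: [0.49, 0.1806, 0.136]
tool_rot: [[-0.102, -0.995, 0.0], [-0.995, 0.102, -0.0], [0.0, -0.0, -1.0]]
ft_force: [-0.1, -0.5, -0.2]
grip_width: 0.0001
```

```bash
python3 -c "
from h import *
door('w10')"
```

```text
17.35 tool s,r mm [ 21.1 113.4] swung deg 81.80388311266125 F tool [0.53 0.03 0.23]
1534 x(y) [ -0.153 -55.823] mean [-44.  -77.5 -18.5] y -106.03852062826007 -25.096373262835762
7361 x(y) [  0.028 -18.237] mean [-20.1 -66.2 -16.4] y -99.52658824189787 -25.009892655415765
```

Emit:
{"name": "step_arm", "arguments": {"steps": [{"xyz": [-0.035,0.005,0],"turn": [0,0,0.15],"gripper": -1},{"xyz": [-0.035,0.005,0],"turn": [0,0,0.15],"gripper": -1},{"xyz": [-0.035,0.005,0],"turn": [0,0,0.15],"gripper": -1},{"xyz": [-0.035,0.005,0],"turn": [0,0,0.15],"gripper": -1},{"xyz": [-0.035,0.005,0],"turn": [0,0,0.15],"gripper": -1},{"xyz": [-0.035,0.005,0],"turn": [0,0,0.15],"gripper": -1},{"xyz": [-0.035,0.005,0],"turn": [0,0,0.15],"gripper": -1},{"xyz": [0,0,0],"turn": [0,0,0],"gripper": -1},{"xyz": [0,0,0],"turn": [0,0,0],"gripper": -1}]}}

```text
time_s: 18.15
position: [0.49, 0.1906, 0.136]
tool_rot: [[-0.185, -0.983, 0.0], [-0.983, 0.185, -0.0], [0.0, -0.0, -1.0]]
ft_force: [-0.8, -0.6, -0.0]
grip_width: 0.0001
```

```bash
python3 -c "
from h import *
door('w11')"
```

```text
18.15 tool s,r mm [ 20.7 113.2] swung deg 86.62159811735896 F tool [0.78 0.64 0.02]
162 x(y) [  2.336 200.037] mean [ -58.7 -110.7   -8.6] y -111.9904160377101 -109.26727530624568
1362 x(y) [ -0.067 -45.534] mean [-40.4 -76.6 -18.5] y -104.08327690848442 -25.173431445595437
7290 x(y) [  0.025 -18.226] mean [-19.9 -66.2 -16.4] y -98.91831243612532 -25.071776234039575
```

Emit:
{"name": "step_arm", "arguments": {"steps": [{"xyz": [-0.03,0.004,0],"turn": [0,0,0.13],"gripper": -1},{"xyz": [-0.03,0.004,0],"turn": [0,0,0.13],"gripper": -1},{"xyz": [-0.03,0.004,0],"turn": [0,0,0.13],"gripper": -1},{"xyz": [0,0,0],"turn": [0,0,0],"gripper": -1},{"xyz": [0,0,0],"turn": [0,0,0],"gripper": -1}]}}

```text
time_s: 18.62
position: [0.4902, 0.1942, 0.136]
tool_rot: [[-0.216, -0.976, 0.0], [-0.976, 0.216, -0.0], [0.0, -0.0, -1.0]]
ft_force: [0.5, -0.7, -0.1]
grip_width: -0.0
```

```bash
python3 -c "
from h import *
door('w12')"
```

```text
18.6167 tool s,r mm [ 20.7 113. ] swung deg 88.41057212892623 F tool [ 0.54 -0.58  0.07]
308 x(y) [ 0.844 11.959] mean [ -81.3 -110.5   -8.6] y -111.9901737350255 -108.82580335394628
177 x(y) [ 0.498 -4.769] mean [ -59.5 -110.1   -8.6] y -111.85518146242534 -108.23279053540703
1307 x(y) [-3.5000e-02 -4.1869e+01] mean [-39.2 -75.7 -18.5] y -103.47821815465142 -25.00358671092628
7260 x(y) [  0.024 -18.216] mean [-19.8 -66.  -16.4] y -99.02397996087548 -25.024275382900782
```

Emit:
{"name": "step_arm", "arguments": {"steps": [{"xyz": [-0.03,0.004,0],"turn": [0,0,0.13],"gripper": -1},{"xyz": [-0.03,0.004,0],"turn": [0,0,0.13],"gripper": -1},{"xyz": [0,0,0],"turn": [0,0,0],"gripper": -1},{"xyz": [0,0,0],"turn": [0,0,0],"gripper": -1}]}}

```text
time_s: 19.0
position: [0.4904, 0.1966, 0.136]
tool_rot: [[-0.236, -0.972, 0.0], [-0.972, 0.236, 0.0], [-0.0, -0.0, -1.0]]
ft_force: [0.4, -0.4, -0.5]
grip_width: 0.0
```

Emit:
{"name": "step_arm", "arguments": {"steps": [{"xyz": [-0.03,0.004,0],"turn": [0,0,0.13],"gripper": -1},{"xyz": [0,0,0],"turn": [0,0,0],"gripper": -1},{"xyz": [0,0,0],"turn": [0,0,0],"gripper": -1}]}}

```text
time_s: 19.25
position: [0.4904, 0.1973, 0.1359]
tool_rot: [[-0.246, -0.969, -0.001], [-0.969, 0.246, -0.001], [0.001, 0.0, -1.0]]
ft_force: [-1.4, -5.0, 0.4]
grip_width: -0.0002
```

```bash
python3 -c "
from h import *
door('w13')"
```

```text
19.25 tool s,r mm [ 21.1 112.9] swung deg 90.21980110921021 F tool [ 5.16  0.17 -0.4 ]
460 x(y) [  -0.757 -146.999] mean [ -64.7 -108.8   -8.8] y -110.70700440521605 -107.01106623934824
207 x(y) [  -1.481 -247.225] mean [ -85.8 -109.    -8.7] y -110.70847029529848 -107.11325188394842
1294 x(y) [-3.000e-03 -3.874e+01] mean [-38.5 -75.1 -18.6] y -102.96392604394805 -25.139777472295595
7250 x(y) [  0.029 -18.095] mean [-20.  -65.9 -16.5] y -98.73867560194178 -25.012597597109252
```

A steady 5.2 N now: the door is against the stop. I back off along tool +x, rise and check.

Emit:
{"name": "step_arm", "arguments": {"steps": [{"xyz": [0.1,0,0],"turn": [0,0,0],"gripper": -1},{"xyz": [0.3,0,0],"turn": [0,0,0],"gripper": -1},{"xyz": [0.7,0,0],"turn": [0,0,0],"gripper": -1},{"xyz": [0.7,0,0],"turn": [0,0,0],"gripper": -1},{"xyz": [0.5,0,-0.6],"turn": [0,0,0],"gripper": -1},{"xyz": [0,0,-0.9],"turn": [0,0,0],"gripper": -1},{"xyz": [0,0,-0.9],"turn": [0,0,0],"gripper": -1},{"xyz": [0,0,0],"turn": [0,0,0],"gripper": -1},{"xyz": [0,0,0],"turn": [0,0,0],"gripper": -1},{"xyz": [0,0,0],"turn": [0,0,0],"gripper": -1}]}}

```text
time_s: 20.13
position: [0.4674, 0.1083, 0.2314]
tool_rot: [[-0.247, -0.969, -0.001], [-0.969, 0.247, 0.0], [-0.0, 0.001, -1.0]]
ft_force: [0.1, -0.3, -0.2]
grip_width: 0.0002
```

```bash
python3 - <<'E'
from h import *
o=rel();im,d,i=snap('wrist','w14');P=cloud(load('w14'))
a=np.radians(75.95);c,s=np.cos(a),np.sin(a);C=np.array([.5525,.2945])
Q=(P[...,:2]-C)@np.array([[c,-s],[s,c]])*1000
m=(P[...,2]>.144)&(P[...,2]<.159)&(Q[...,0]>-125)&(Q[...,0]<-78)&(abs(Q[...,1])<90)
n,l,st,_=cv2.connectedComponentsWithStats(m.astype(np.uint8));k=1+st[1:,4].argmax();T=Q[l==k];print(len(T),'cab x(y)',np.polyfit(T[:,1],T[:,0],1),T.min(0),T.max(0))
t=(P[...,2]>.16)&(P[...,2]<.17)&(abs(Q[...,0])<100);T=Q[t];print('roof front pctl x',np.percentile(T[:,0],[1,5,50]))
cv2.imwrite('pics/end.png',im[:,:,::-1])
E
```

```text
20.1333 tool s,r mm [113.1 113.2] swung deg 90.22112303113725 F tool [ 0.27 -0.14  0.18]
4592 cab x(y) [ 3.96496064e-03 -9.12483187e+01] [-99.38742014 -62.53147347] [-78.03484143  77.2706517 ]
roof front pctl x [-71.58154918 -70.65214086 -46.31195625]
```

View pics/end.png

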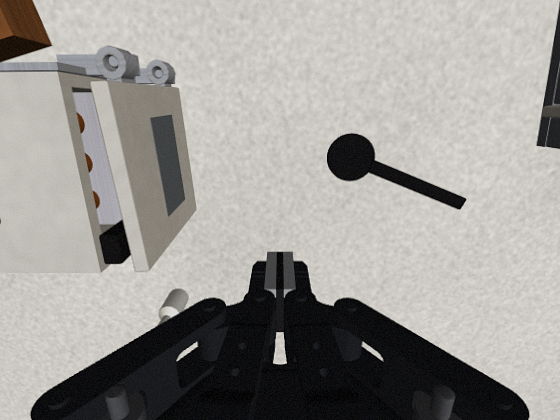

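The final picture shows both knuckles on their pins at (115,62) and (160,72), and the door closed onto the black stop at (117,243). The gripper is clear, so I hand in.

```bash
python3 -c "
from rig import order
print(order.close_job())"
```

```text
the job is handed in; nothing more can be done
None
```

The door is back on both pins and shut against the rubber stop; I handed the job in at about 20 s of the 72 s allowed, and no verdict was reported.

- **Hanging:** I measured the real pins with the wrist camera, about 6 mm off the drawing position as I had estimated it from the overhead cameras. I gripped the door by its top edge, brought it in from the front about 90° open, and lined the bore up over the pin by eye. Lowering it in small steps met no resistance until the shoulders took its weight, when the wrist force went from -2 N to 0. Then I let go.
- **Shutting:** I pushed the door round with closed fingers on its outer face until I felt a steady 5 N against the stop, then backed away.
- **Last checks:** The mid-thickness of the door's top edge reads about cabinet x -91 mm near the free end, and the edge was seen out to y of about 77 mm. Both knuckles are seen on their pins, the gripper is clear and the wrist force is near zero. The shoulder heights rest on the force change and the upper knuckle's top, which read 0.1334 m after release against 0.135 m expected, within camera error; I did not measure the lower knuckle. The occluder and dropper in the last picture stood clear of the arm's path. The panel, tub, mug, tissues and lens case were not checked again at the end.

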